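Clamp a freshly glued slide mailer in the ratchet quick clamp

ROBOT

A 6-joint arm with a two-finger parallel gripper is mounted at the origin on a cart in front of the work surface, level with it; the furniture and walls round the work are solid. World frame = base frame: x ahead of the robot, y to its left, z up, the work surface at z = 0. Lengths are in m, angles in degrees, forces in N, time in s.
With the tool pointing down it reaches from about 0.375 to 0.9 m from the base axis. Payload 3.1 kg.
Tool frame: the origin (TCP) lies at the very end of the fingers, on their centre line; the grasp point (between the pads) lies 19 mm behind it; z points along the fingers, y is the line along which they close (so a half turn about z gives the same grasp; the last joint's range is limited). The gripper opens to 87 mm and grips with 3 to 60 N. Pads are 19 mm wide; open, the fingers measure 117 mm over their backs; the gripper's body (75 mm by 190 mm) begins 51 mm behind the grasp point.
Start: joints at [-86.488, 30.224, 82.088, -0, 67.689, -10.227], TCP at [0.148, -0.607, 0.223] pointing down, gripper open.
Joint ranges: [-176.69, 176.69], [-43.24, 126.21], [12.49, 139.97], [-82, 262], [0, 151.66], [-163.58, 163.58]. Speed limits (degrees/s): [159.86, 159.86, 180, 180, 180, 180].

INTERFACE

Orientations are given as a 3x3 rotation matrix whose columns are the frame's x, y, z axes.
In Python, from rig import bot gives the robot as it stands.
- The arm moves only by the tool move_arm, never from a script. Its argument "increments" is a list of rows, each an object with "xyz": the shift along the tool's x, y, z in mm, a list of three; "roll": the turn about the tool's z in rad; "grip": the opening in per cent of the stroke, from 0 (shut) to 100 (fully open). A call has 1 to 5 rows; each row shifts and turns the commanded pose from where the row before left it, along the tool's axes as they then stand; what a row does not reach is not made up. A row lasts 1/12 s, in which the tool goes at most 41.7 mm and 7.16 degrees, less where a joint would pass 70% of its speed; a pose out of reach is approached as far as the arm can. A call is refused whole if a number of a shift passes 41.7 or a number of a turn 0.125, either way. A call with a gripper value outside its range is refused whole. The fingers move at their own pace and stop on an object; the grip force is fixed at half the most. Time passes only in rows, so rows that do not move let the fingers close. It gives the time, the measured TCP pose, the force, the opening and the grip force at its end, in the units of the state.
- bot.read_state(): the state, without advancing time (a new reading comes with each control period).
- bot.capture(name): name is "scene" or "top"; returns (picture, depth): 420x560x3 uint8, red, green, blue; 420x560 float32, m along the optical axis (not along the pixel's ray), 0 where there is no reading.
- bot.camera_model(name): a dict with "intrinsics" (3x3 intrinsics, pixels), "rvec" (rotation vector, rad) and "tvec" (3), from world to camera coordinates, as OpenCV has them. Camera axes: x right, y down, z forward; pixel columns grow to the right and rows downward; lengths in m; the calibration is good to about 2 mm. A picture is of the moment at which its call begins. camera_model takes no time and is no camera call.
- bot.hand_in(): hands the job in; it is judged then, once.
Trained networks look in the newest picture that a camera, given by its name, has taken for a name from the list of things; names that differ only in an ending like _2 or _b are one class to them, and where a whole thing is asked for, a point or a joint stands for the part that bears it (a point fixed in the world has none). Each returns a list of dicts, best first, with "conf" (0 to 1); they miss things now and then, are a little off and sometimes report something else, mostly with a low value. They report only what shows in the picture. A call takes as long as a camera call.
- bot.spot_in(label, camera): "at" ([x, y, z] in m, in the coordinates of the camera as it stood for that picture, good to about 4 mm: the middle of the surface that is visible of it).
- bot.trace(label, camera): "mask" (420x560 bool, what is visible of it).
The state is a dict: "time_s": time; "joint_positions": joint angles; "qvel": joint speeds; "tau": joint torques, N m; "position": TCP position; "tcp_rot": TCP orientation; "force": force on the tool from outside, world axes, zero at the start; "moment": the same for the moment, N m; "opening": opening from 0.0 (shut) to 1.0 (fully open); "grasp_force": force on a finger pad.
Only numpy, scipy, OpenCV 4.12 (cv2) and the standard library are available. Lean on these libraries where they do the work, as an engineer would, in place of code of your own. Each camera call takes 0.05 s, during which the arm holds its last target. There are 200 camera calls.

TASK

The hinge of the green slide mailer has just been glued and must cure in the grey bench quick clamp. Using fingertips only, press the clamp's orange release down and, keeping it down, push the sliding jaw all the way back to its end stop; then push the mailer endwise along the desk into the open throat until it meets the bar, and push the sliding jaw up firmly against it, so that the ratchet keeps it clamped under the spring pad when you let go. Push things only, do not grasp or lift any, do not force the jaw, and leave the other things on the desk where they are.

Things in the scene. Friction and masses are not known exactly. Their poses are not given: they have to be found in the camera images.
- clamp: Grey bench quick clamp lying on its side, screwed to the desk. Origin on the desk, under the bar's centre line, in the plane of the fixed jaw's face. +x: from the open throat to the bar; +y: along the bar, from the sliding to the fixed jaw; z up. Steel bar 8 mm thick (x), z 8 to 27 mm. Jaws reach from the bar to x = -66 mm, 34 mm high; the throat's floor is the desk. End stop at y -121 to -134 mm, 41 mm high.
- jaw (a joint): Opening in m between the jaw faces: 0 shut, 0.055 fully back at the end stop; starts nearly shut. Opens along clamp -y, shuts along +y; 2 N friction, damped. The ratchet (5 mm pitch) lets it be pushed shut at any time (5 to 8 N, in clicks) but not opened unless the release is held down; left alone, it may slip back up to 5 mm to the next tooth.
- pad: Black-faced spring pad, the face of the sliding jaw: 46 mm (clamp x) by 24 mm high. It yields up to 9 mm at 900 N/m (8 N), which makes up for the ratchet's slip: push the jaw onto the mailer until the opening is 23 to 26 mm (10 to 20 N).
- release (a joint): Travel of the orange release in m: 0 up, 0.006 fully down (3 N). The ratchet is free from about 0.004 on; it springs up and locks when let go. It rides on the sliding jaw.
- release_top (a point): Centre of the top of the orange release, 34 mm (clamp x) by 28 mm (clamp y), 54 mm above the desk when up. 14.5 mm from it on the clamp's -y side stands the thumb rest, a wall of the sliding jaw, 36 mm wide, 10 mm thick, its top 68 mm above the desk: with the release held down, push the jaw back by this wall (along clamp -y).
- jaw_back (a point): Centre of the rear face of the thumb rest, 57 mm above the desk, facing clamp -y; 36 mm wide, free from 44 to 68 mm above the desk (below it the bar runs out). Pushed along clamp +y, it shuts the jaw.
- mailer: Loose green slide mailer lying flat in front of the throat: 32 mm wide (its x), 84 mm long (its y), 14 mm high, about 30 g. Origin at the centre of its underside. It goes in lengthwise between the jaws until its end meets the bar (origin then at clamp x = -46 mm).
- corner_shelf: White wall shelf with bottles on the right behind the work, 210 x 155 mm, fixed; its underside is 0.31 m above the desk. Origin below its centre. Keep the arm clear of it.
- white_mailer: White slide mailer, a loose bystander on the desk, to be left alone; origin at the centre of its underside. 34 x 84 x 15 mm.
- vial_pink: Pink vial, a loose bystander on the desk, to be left alone; origin at the centre of its underside. 22 mm across, 52 mm high.
- vial_blue: Blue vial, a loose bystander on the desk, to be left alone; origin at the centre of its underside. 22 mm across, 52 mm high.
- petri: Petri dish, a loose bystander on the desk, to be left alone; origin at the centre of its underside. 58 mm across, 16 mm high.
- coverslips: Coverslip box, a loose bystander on the desk, to be left alone; origin at the centre of its underside. 29 x 29 x 17 mm, white.
- counter: Tally counter, a loose bystander on the desk, to be left alone; origin at the centre of its underside. 54 x 62 x 33 mm.
- blower: Lens blower, a loose bystander on the desk, to be left alone; origin at the centre of its underside. 49 mm across, 120 mm high, red nozzle.

How it is judged (in metres and radians):
On the way, in this order (a step that is already met when the one before it is completed fails the run):
1. the release pressed and the sliding jaw pushed back to its end stop (open 50 mm or more) (value of joint jaw above 0.05 m), for 0.2 s.
2. the mailer pushed in between the jaws, its end within about 14 mm of the bar, with the jaw still open (x of mailer in the frame of clamp above -0.06 m and y of mailer in the frame of clamp between -0.05 and -0.005 m and value of joint jaw above 0.036 m), for 0.2 s.
At the end, for the whole second after the job is handed in: the mailer lies flat between the jaws against the fixed jaw, lined up with them within 0.1 rad, its end within 14 mm of the bar; the sliding jaw's pad presses on it with more than 1 N by itself, the release is up (x of mailer in the frame of clamp above -0.06 m and y of mailer in the frame of clamp between -0.05 and -0.005 m and contact force between pad and mailer above 1 N and angle between the y axis of mailer and the x axis of clamp, either way round below 0.1 rad and y of mailer in the frame of clamp above -0.022 m and value of joint jaw below 0.04 m and value of joint release below 0.003 m and height (world z) of mailer below 0.004 m and linear speed of mailer below 0.01 m/s); the robot touches nothing.
It fails at once if the mailer is lifted off the desk (over 8 mm) or tipped (height (world z) of mailer above 0.008 m or angle between mailer's own z axis and vertical above 0.25 rad).
It fails at once if the fingers grip, ram or force the mailer with over 32 N or the sliding jaw with over 38 N (contact force between the fingers and jaw above 38 N or contact force between the fingers and mailer above 32 N).
It fails at once if another thing on the desk is moved by more than 15 mm (distance of any of white_mailer, vial_pink, vial_blue, petri, coverslips, counter, blower from where it was at the start of the episode above 0.015 m).
It also fails if it takes over 69 s, if anything falls off the work surface, if the arm or the gripper's body presses on something with over 40 N, if the wrist force passes 120 N, or if a joint passes its speed limit or range.

## Working session

There is one attempt and no reset: what is moved stays moved. The work goes in short steps, Python scripts to look and compute and a tool call to move; the robot and the scene stay as the last step left them, time stands still between calls to the robot, and variables do not carry over. Pictures are saved under pics/ and viewed, at most 10 in all, crops included, and the job is handed in when it is done.

Besides the shell and the picture viewer there is one more tool, called as a command line: name --argument value ..., lists and objects as JSON in quotes. move_arm: Moves the arm, as the interface text tells. Its arguments: {"type":"object","properties":{"increments":{"type":"array"}},"required":["increments"]}

```bash
mkdir -p pics; cat > h.py <<'E'
import numpy as np, cv2
from rig import bot
def cam(n):
    m=bot.camera_model(n); R=cv2.Rodrigues(np.array(m["rvec"],float))[0]; return np.array(m["intrinsics"]),R,np.array(m["tvec"],float).ravel()
def w(n,p): K,R,t=cam(n); return R.T@(np.array(p)-t)
def cloud(n,d):
    K,R,t=cam(n); v,u=np.mgrid[:420,:560]
    P=np.stack([(u-K[0,2])/K[0,0]*d,(v-K[1,2])/K[1,1]*d,d],-1); return (P-t)@R
E
cat > a.py <<'E'
from h import *
out=[]
for n in("scene","top"):
    im,d=bot.capture(n); np.savez(f"pics/{n}0.npz",im=im,d=d); out.append(im)
    cv2.imwrite(f"pics/{n}0.png",im[:,:,::-1])
    print(n,w(n,[0,0,0]).round(3))
    for l in["clamp","jaw","release","release_top","jaw_back","pad","mailer","white_mailer","vial_pink","vial_blue","petri","coverslips","counter","blower","corner_shelf"]:
        print(l,[(w(n,r["at"]).round(3).tolist(),round(r["conf"],2)) for r in bot.spot_in(l,n)[:2]])
print(bot.read_state())
E
python3 a.py
```

```text
scene [0.02  0.919 0.942]
clamp [([0.623, 0.009, 0.029], 0.96)]
jaw [([0.617, -0.011, 0.032], 0.61), ([0.363, 0.303, 0.011], 0.46)]
release [([0.629, -0.03, 0.053], 0.59)]
release_top [([0.634, -0.024, 0.054], 0.56), ([0.488, 0.216, 0.033], 0.34)]
jaw_back [([0.612, -0.01, 0.034], 0.6)]
pad []
mailer [([0.483, -0.002, 0.011], 0.88)]
white_mailer [([0.426, 0.22, 0.016], 0.66)]
vial_pink [([0.523, 0.196, 0.037], 0.44)]
vial_blue [([0.488, 0.214, 0.03], 0.57)]
petri [([0.363, 0.305, 0.011], 0.78)]
coverslips []
counter [([0.43, 0.303, 0.025], 0.63)]
blower [([0.716, -0.142, 0.047], 0.58)]
corner_shelf []
top [0.443 0.041 1.387]
clamp [([0.635, -0.013, 0.03], 0.72), ([0.363, 0.292, 0.016], 0.71)]
jaw [([0.618, -0.025, 0.039], 0.93)]
release [([0.713, -0.15, 0.057], 0.62)]
release_top [([0.488, -0.007, 0.016], 0.58), ([0.631, -0.032, 0.055], 0.44)]
jaw_back [([0.623, -0.028, 0.045], 0.64)]
pad []
mailer [([0.486, -0.006, 0.012], 0.78)]
white_mailer [([0.429, 0.205, 0.013], 0.68)]
vial_pink [([0.514, -0.106, 0.013], 0.57), ([0.529, 0.177, 0.048], 0.52)]
vial_blue [([0.495, 0.205, 0.051], 0
[... 315 characters left out ...]
610767e-04,
        6.76878186e+01, -1.02296181e+01]), 'qvel': array([ 0.01351742, -0.00095743, -0.09716837, -0.14068806,  0.05313601,
       -0.04158008]), 'tau': array([-2.15134576e-03, -4.40010738e+01, -1.76982379e+01,  6.32445677e-02,
        5.04407706e-02, -6.08142656e-06]), 'position': array([ 0.14847949, -0.60708348,  0.22255359]), 'tcp_rot': array([[ 9.71372893e-01,  2.37559895e-01,  4.66139114e-06],
       [ 2.37559895e-01, -9.71372892e-01, -1.80606375e-05],
       [ 2.37465856e-07,  1.86509732e-05, -1.00000000e+00]]), 'force': array([ 0.38986537, -0.29962317,  0.24988691]), 'moment': array([-0.02058257,  0.01371886, -0.06892331]), 'grasp_force': 0.0, 'opening': 0.9983617434789459}
```

```bash
python3 - <<'E'
from h import *
f=np.load("pics/top0.npz"); 
K,R,t=cam("top")
px=K@(R@np.array([.57,0,.03])+t); u,v=(px[:2]/px[2]).astype(int); print(u,v,K[0,0])
a=f["im"][max(0,v-110):v+110,max(0,u-145):u+145,::-1]
cv2.imwrite("pics/topc.png",cv2.resize(a,None,fx=2.7,fy=2.7,interpolation=cv2.INTER_CUBIC))
E
```

```text
280 210 489.0369758143538
```

View pics/scene0.png

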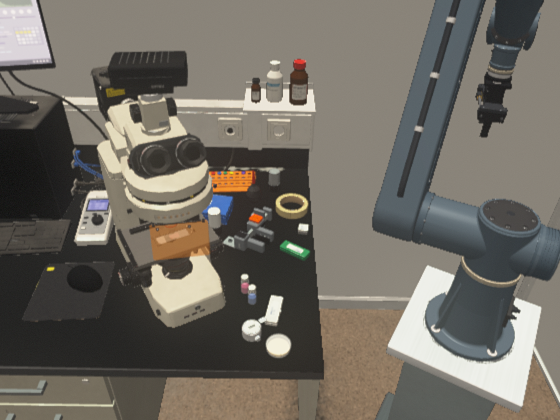

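View pics/topc.png

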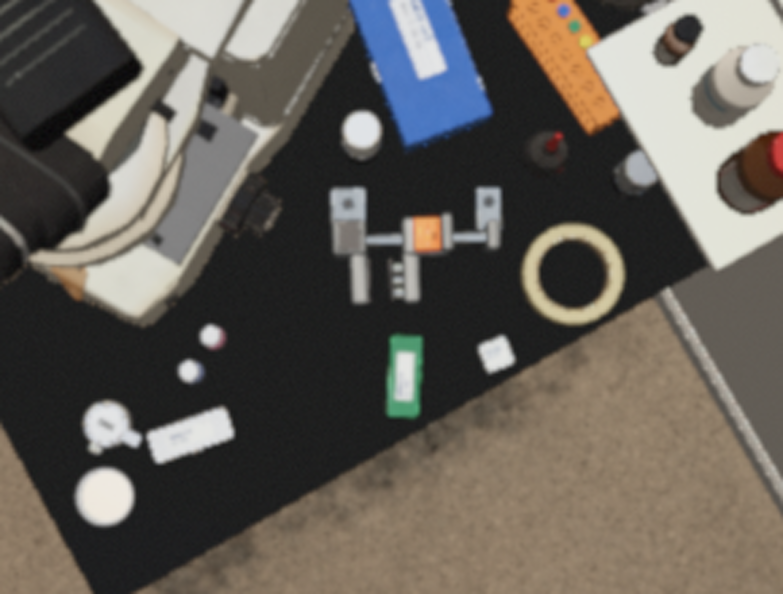

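The scene shows the clamp (release orange at about (257,218)) with the mailer at (295,250). The top crop shows bar horizontal, fixed jaw left (360,250), sliding jaw (410,270), orange release (427,233), end stop right (490,235), and mailer (405,375) directly in front of the throat.

```bash
cat > meas.py <<'E'
from h import *
import sys
def meas(n,im,d):
    P=cloud(n,d); hsv=cv2.cvtColor(im,cv2.COLOR_RGB2HSV); H,S,V=cv2.split(hsv); X,Y,Z=P[...,0],P[...,1],P[...,2]
    box=(X>.40)&(X<.72)&(Y>-.13)&(Y<.12)&(d>0)
    o=box&(H<16)&(S>150)&(V>110)&(X>.58)&(Z<.08)
    g=box&(H>50)&(H<90)&(S>90)&(Z<.035)
    g=cv2.morphologyEx(g.astype(np.uint8),cv2.MORPH_CLOSE,np.ones((9,9)))>0
    def plane(mask,z):   # intersect rays with z
        K,R,t=cam(n); v,u=np.nonzero(mask); r=np.linalg.inv(K)@np.stack([u,v,np.ones_like(u)]).astype(float); r=R.T@r; c=-R.T@t
        return (c[:,None]+r*((z-c[2])/r[2]))[:2].T
    for nm,m,z in(("release",o,.054),("mailer",g,.014)):
        if m.sum()<5: print(n,nm,"none");continue
        q=plane(m,z); r=cv2.minAreaRect(q.astype(np.float32)*1000)
        print(n,nm,m.sum(),"mean",q.mean(0).round(4),"z",np.median(Z[m]).round(4),"rect",np.round(r[0],1),np.round(r[1],1),round(r[2],1))
    return P,box,hsv
if __name__=="__main__":
    for n in("scene","top"):
        f=np.load(f"pics/{n}0.npz"); P,box,hsv=meas(n,f["im"],f["d"])
        if n=="top":
            Z=P[...,2]; b=box&(hsv[...,2]>60)&(P[...,0]>.55)&(P[...,0]<.69)&(np.abs(P[...,1])<.13)
            v,u=np.nonzero(b); print(u.min(),u.max(),v.min(),v.max())
            K,R,t=cam(n); print(R.round(3))
            v0,v1,u0,u1=v.min(),v.max(),u.min(),u.max()
            for vv in range(v0,v1+1): print(vv,round(float(P[vv,(u0+u1)//2,0]),3)," ".join("%3d"%(Z[vv,uu]*1000) if hsv[vv,uu,2]>60 else "  ." for uu in range(u0,u1+1)))
            print([int(1000*P[(v0+v1)//2,uu,1]) for uu in range(u0,u1+1)])
E
python3 meas.py
```

```text
scene release 85 mean [ 0.6311 -0.0257] z 0.0513 rect [632.  -26.1] [35.3 33.6] 0.9
scene mailer 333 mean [ 0.4872 -0.0034] z 0.0117 rect [487.7  -3.5] [46.1 87.7] 86.7
top release 37 mean [ 0.6332 -0.0384] z 0.0532 rect [635.3 -33.5] [33.2 22. ] 0.5
top mailer 405 mean [ 0.4915 -0.0125] z 0.0137 rect [492.4 -12.3] [87.  36.5] 0.2
237 320 170 212
[[ 0.008 -1.     0.002]
 [-0.997 -0.008 -0.079]
 [ 0.079 -0.002 -0.997]]
170 0.688   .   .   .   .   .   .   .   .   .   .   .   .   .   .   .   .   .   .   .   .   1   9   7   4   3   3   7   4   9   2  10   4   2   0   .   .   .   .   .   .   .   .   .   .   .   .   .   .   .   .   .   .   .   .   .   .   .   .   .   .   .   .   .   .   .   .   .   .   .   .   .   .   .   .   0   9   4   6   4   8   3  13   6  -1
171 0.687   .   .   .   .   .   .   .   .   .   .   .   .   .   .   .   .   .   .   .   .  -3   1   3   4   4   1   6   3   6   8   6   6   5   0   .   .   .   .   .   .   .   .   .   .   .   .   .   .   .   .   .   .   .   .   .   .   .   .   .   .   .   .   .   .   .   .   .   .   .   .   .   .   .   .  -2   0   8   6   3 1386  
[... 13879 characters left out ...]
 .   .   .   .   .   .   .   .   .   .   .   .   .   .   .   .   .   .   .   .   .   .   .   .   .  19  26  30  23  21   .   .   .   .   .   .   .   .   .   .   .   .   .   .   .   .   .   .   .   .   .   .   .   .   .   .   .   .   .   .   .   .   .   .   .   .   .   .   .   .   .   .   .   .   .   .   .   .   .   .
[123, 120, 117, 115, 112, 109, 106, 103, 100, 97, 94, 92, 89, 86, 83, 80, 77, 74, 71, 69, 66, 62, 60, 57, 54, 51, 48, 46, 43, 40, 37, 35, 32, 29, 26, 23, 20, 17, 14, 12, 9, 6, 3, 0, -2, -5, -8, -9, -11, -14, -17, -19, -22, -25, -27, -30, -33, -36, -39, -41, -44, -47, -48, -51, -54, -57, -65, -68, -70, -73, -76, -79, -81, -85, -87, -91, -94, -96, -96, -98, -101, -103, -105, -113]
```

```bash
python3 - <<'E'
from h import *
f=np.load("pics/top0.npz"); im=f["im"]; K,R,t=cam("top")
g=cv2.cvtColor(im,cv2.COLOR_RGB2GRAY).astype(float); c=-R.T@t
def ray(u,v,z):
    r=R.T@np.linalg.inv(K)@np.array([u,v,1.]); return (c+r*((z-c[2])/r[2]))[:2]
# bar centre line (z 27): columns left and right of the sliding jaw
p=[]
for u in list(range(237+37,237+46))+list(range(237+68,237+75)):
    w_=np.clip(g[183:195,u]-45,0,None); p.append(ray(u,(w_*np.arange(183,195)).sum()/w_.sum(),.027))
p=np.array(p); k=np.polyfit(p[:,1],p[:,0],1); print("bar slope dx/dy",k, "resid",np.std(p[:,0]-np.polyval(k,p[:,1])), p[:9].mean(0),p[9:].mean(0))
# fixed jaw right edge z 34: half-level crossing ; left edge
for nm,a,b in(("fixR",268,277),("fixL",261,268)):
    q=[]
    for v in range(198,210):
        row=g[v,a:b]; h=(row.max()+row.min())/2; s=row>h
        i=np.nonzero(s[:-1]!=s[1:])[0][0]; q.append(ray(a+i+(h-row[i])/(row[i+1]-row[i]),v,.034))
    q=np.array(q); print(nm,np.polyfit(q[:,0]-.6,q[:,1],1))
for u0,u1,nm in((300,312,"thumb"),(312,326,"stop")): print(nm,[(u,round(g[186:188,u].mean()),ray(u,187,.068 if nm=="thumb" else .041)[1].round(4)) for u in range(u0,u1)])
E
```

```text
bar slope dx/dy [-0.04240041  0.63281269] resid 0.0004952907259781714 [0.63253927 0.0070898 ] [ 0.63604193 -0.07698545]
fixR [0.02588626 0.02764633]
fixL [0.04979026 0.0442741 ]
thumb [(300, 172, np.float64(-0.0517)), (301, 158, np.float64(-0.0544)), (302, 132, np.float64(-0.0571)), (303, 136, np.float64(-0.0598)), (304, 140, np.float64(-0.0625)), (305, 140, np.float64(-0.0653)), (306, 142, np.float64(-0.068)), (307, 147, np.float64(-0.0707)), (308, 150, np.float64(-0.0734)), (309, 150, np.float64(-0.0761)), (310, 150, np.float64(-0.0789)), (311, 151, np.float64(-0.0816))]
stop [(312, 154, np.float64(-0.0869)), (313, 161, np.float64(-0.0896)), (314, 152, np.float64(-0.0924)), (315, 126, np.float64(-0.0952)), (316, 153, np.float64(-0.098)), (317, 172, np.float64(-0.1007)), (318, 161, np.float64(-0.1035)), (319, 133, np.float64(-0.1063)), (320, 76, np.float64(-0.1091)), (321, 34, np.float64(-0.1118)), (322, 30, np.float64(-0.1146)), (323, 30, np.float64(-0.1174)), (324, 30, np.float64(-0.1202)), (325, 30, np.float64(-0.1229))]
```

move_arm --increments '[{"xyz":[35,-20,0],"roll":-0.125,"grip":0},{"xyz":[30,-28,0],"roll":-0.125,"grip":0},{"xyz":[30,-28,0],"roll":-0.125,"grip":0},{"xyz":[28,-28,0],"roll":-0.125,"grip":0},{"xyz":[28,-28,0],"roll":-0.125,"grip":0}]'

```text
time_s: 2.02
position: [0.2186, -0.4235, 0.2226]
tcp_rot: [[0.643, 0.766, 0.001], [0.766, -0.643, -0.001], [-0.0, 0.001, -1.0]]
force: [0.2, 0.4, -0.6]
opening: 0.71
grasp_force: 0.0
```

move_arm --increments '[{"xyz":[40,-2,0],"roll":-0.125,"grip":0},{"xyz":[40,3,0],"roll":-0.125,"grip":0},{"xyz":[39,8,0],"roll":-0.125,"grip":0},{"xyz":[38,12,0],"roll":-0.125,"grip":0},{"xyz":[36,17,0],"roll":-0.125,"grip":0}]'

```text
time_s: 2.43
position: [0.3393, -0.2648, 0.2229]
tcp_rot: [[0.076, 0.997, 0.001], [0.997, -0.076, -0.001], [-0.001, 0.001, -1.0]]
force: [1.8, -1.0, 0.5]
opening: 0.321
grasp_force: 0.0
```

move_arm --increments '[{"xyz":[39,10,0],"roll":-0.118,"grip":0},{"xyz":[39,14,0],"roll":0,"grip":0},{"xyz":[39,22,0],"roll":0,"grip":0},{"xyz":[38,30,0],"roll":0,"grip":0},{"xyz":[38,41,0],"roll":0,"grip":0}]'

```text
time_s: 2.85
position: [0.4367, -0.0858, 0.2228]
tcp_rot: [[-0.037, 0.999, -0.001], [0.999, 0.037, 0.0], [0.0, -0.001, -1.0]]
force: [0.2, -1.9, 0.2]
opening: 0.02
grasp_force: 0.0
```

```bash
cat > st.py <<'E'
from h import *
s=bot.read_state(); p=s["position"]; R=s["tcp_rot"]
c=np.array([.6325,.027]); a=.0424; ex=np.array([np.cos(a),np.sin(a)]); ey=np.array([-np.sin(a),np.cos(a)])
print("t",s["time_s"],"pos",p.round(4),"clamp xy mm",(1000*np.array([(p[:2]-c)@ex,(p[:2]-c)@ey])).round(1),"head err rad",round(np.arctan2(R[1,0],R[0,0])-np.pi/2-a,4),"F",np.round(s["force"],1))
E
python3 st.py
```

```text
t 2.85 pos [ 0.4367 -0.0858  0.2228] clamp xy mm [-200.4 -104.4] head err rad -0.0051 F [ 0.2 -1.9  0.2]
```

move_arm --increments '[{"xyz":[9,40,10],"roll":0,"grip":0},{"xyz":[9,40,20],"roll":0,"grip":0},{"xyz":[9,40,30],"roll":0,"grip":0},{"xyz":[9,40,35],"roll":0,"grip":0},{"xyz":[5,40,35],"roll":0,"grip":0}]'

```text
time_s: 3.27
position: [0.6088, -0.0457, 0.1146]
tcp_rot: [[-0.038, 0.999, 0.001], [0.999, 0.038, -0.0], [-0.0, 0.001, -1.0]]
force: [0.1, -0.3, 0.3]
opening: 0.005
grasp_force: 0.0
```

```bash
python3 st.py; python3 - <<'E'
from h import *
for n in("scene","top"):
    im,d=bot.capture(n); np.savez(f"pics/{n}1.npz",im=im,d=d)
    K,R,t=cam(n); c=(K@(R@np.array([.62,-.03,.05])+t)); u,v=(c[:2]/c[2]).astype(int)
    a=im[v-50:v+50,u-66:u+66,::-1]; a=cv2.resize(a,(396*2//2,300),interpolation=cv2.INTER_CUBIC)
    A=a if n=="scene" else np.hstack([A,a])
    print(n,u,v)
cv2.imwrite("pics/c1.png",A)
E
```

```text
t 3.2667 pos [ 0.6088 -0.0457  0.1146] clamp xy mm [-26.7 -71.6] head err rad -0.0041 F [ 0.1 -0.3  0.3]
scene 259 219
top 291 191
```

View pics/c1.png

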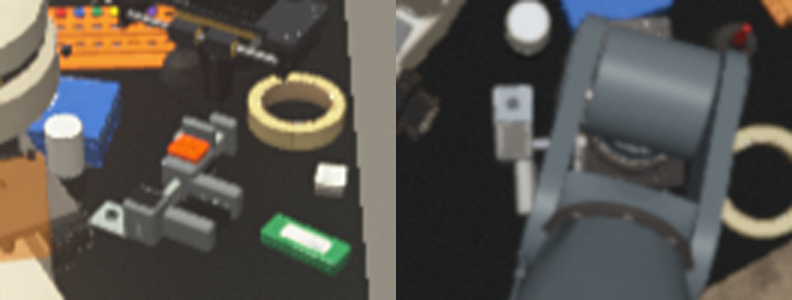

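The left crop shows the release at (188,147), thumb rest (225,125), and black finger tips at about (215,95), above and behind the jaw; the top view is hidden by the arm.

```bash
python3 st.py; python3 - <<'E'
from h import *
s=bot.read_state(); p=s["position"]; K,R,t=cam("scene")
im,d=bot.capture("scene"); np.savez("pics/scene2.npz",im=im,d=d)
def pr(q): c=K@(R@q+t); return c[:2]/c[2]
u,v=pr(p)
print("tcp full px",u,v,"release pred",pr(np.array([.635,-.0335,.054])), "orange px",[x.mean() for x in np.nonzero(((cv2.cvtColor(im,cv2.COLOR_RGB2HSV)[...,0]<12)&(cv2.cvtColor(im,cv2.COLOR_RGB2HSV)[...,1]>190))[200:240,230:280])])
a=im[170:245,210:310,::-1].copy(); a=cv2.resize(a,(800,600),interpolation=cv2.INTER_CUBIC)
for q,c in((p,(0,255,0)),(np.array([.635,-.0335,.054]),(255,0,0)),(np.array([.6345,-.048,.068]),(255,255,0)),(np.array([.6325,.027,.034]),(0,0,255))):
    x=(pr(q)-[210,170]+.5)*8; cv2.circle(a,(int(x[0]),int(x[1])),4,c,-1)
cv2.imwrite("pics/c2.png",a)
E
```

```text
t 3.3667 pos [ 0.6084 -0.0456  0.1084] clamp xy mm [-27.2 -71.5] head err rad -0.0035 F [-1.4  0.4 -0.4]
tcp full px 265.6276930213178 201.9507739226785 release pred [255.72706554 216.08980605] orange px [np.float64(18.38888888888889), np.float64(25.666666666666668)]
```

View pics/c2.png

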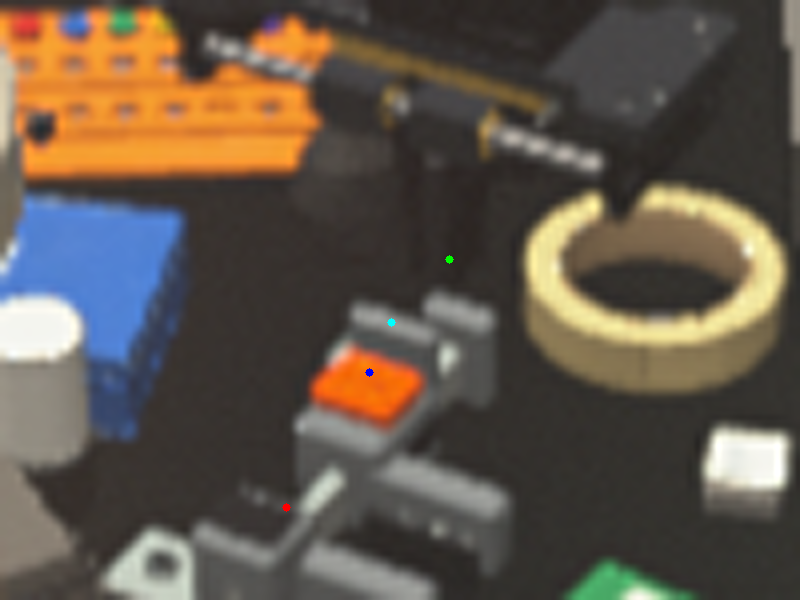

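The cyan/blue markers (392,322)/(369,372) fall on the thumb rest and the release within about 2 px; the tip marker (449,259) is on the finger end. The scene camera suggests the jaw sits some mm further towards +y, so I land more towards +y and feel for the wall.

move_arm --increments '[{"xyz":[7,14,8],"roll":-0.004,"grip":0},{"xyz":[7,13,8],"roll":0,"grip":0},{"xyz":[0,0,12],"roll":0,"grip":0},{"xyz":[0,0,12],"roll":0,"grip":0},{"xyz":[0,0,4],"roll":0,"grip":0}]'

```text
time_s: 3.83
position: [0.6309, -0.0321, 0.0704]
tcp_rot: [[-0.041, 0.999, -0.003], [0.999, 0.041, 0.0], [0.001, -0.003, -1.0]]
force: [-0.2, 0.1, -0.5]
opening: 0.006
grasp_force: 0.0
```

```bash
python3 st.py
```

```text
t 3.8333 pos [ 0.6309 -0.0321  0.0704] clamp xy mm [ -4.1 -59. ] head err rad -0.0016 F [-0.2  0.1 -0.5]
```

move_arm --increments '[{"xyz":[1,1,0],"roll":0,"grip":0},{"xyz":[0,1,3],"roll":0,"grip":0},{"xyz":[0,0,3],"roll":0,"grip":0},{"xyz":[0,0,0],"roll":0,"grip":0}]'

```text
time_s: 4.17
position: [0.6351, -0.0311, 0.0654]
tcp_rot: [[-0.041, 0.999, -0.0], [0.999, 0.041, -0.0], [0.0, -0.0, -1.0]]
force: [-0.2, -0.6, 0.3]
opening: 0.003
grasp_force: 0.0
```

```bash
python3 st.py
```

```text
t 4.1667 pos [ 0.6351 -0.0311  0.0654] clamp xy mm [  0.1 -58.2] head err rad -0.0018 F [-0.2 -0.6  0.3]
```

move_arm --increments '[{"xyz":[0,0,4],"roll":0,"grip":0},{"xyz":[0,0,4],"roll":0,"grip":0},{"xyz":[0,0,3],"roll":0,"grip":0},{"xyz":[0,0,3],"roll":0,"grip":0},{"xyz":[0,0,0],"roll":0,"grip":0}]'

```text
time_s: 4.58
position: [0.6353, -0.0309, 0.0509]
tcp_rot: [[-0.041, 0.999, -0.0], [0.999, 0.041, 0.0], [0.0, -0.0, -1.0]]
force: [-0.8, -1.0, 2.5]
opening: 0.009
grasp_force: 0.9
```

Pressing (2.5 N, 3 mm down). A little more, then towards the wall.

move_arm --increments '[{"xyz":[0,0,2],"roll":0,"grip":0},{"xyz":[-2,0,0],"roll":0,"grip":0},{"xyz":[-2,0,0],"roll":0,"grip":0},{"xyz":[-2,0,0],"roll":0,"grip":0},{"xyz":[-1,0,0],"roll":0,"grip":0}]'

```text
time_s: 5.0
position: [0.6357, -0.0375, 0.0497]
tcp_rot: [[-0.04, 0.999, 0.0], [0.999, 0.04, 0.001], [0.001, 0.0, -1.0]]
force: [-0.2, 3.4, 2.4]
opening: 0.008
grasp_force: 2.1
```

move_arm --increments '[{"xyz":[0,0,1.2],"roll":0,"grip":0},{"xyz":[-3,0,0],"roll":0,"grip":0},{"xyz":[-3,0,0],"roll":0,"grip":0},{"xyz":[-3,0,0],"roll":0,"grip":0},{"xyz":[0,0,0],"roll":0,"grip":0}]'

```text
time_s: 5.42
position: [0.6361, -0.047, 0.0484]
tcp_rot: [[-0.041, 0.999, 0.0], [0.999, 0.041, 0.0], [0.0, 0.0, -1.0]]
force: [-0.2, 1.9, 3.3]
opening: 0.004
grasp_force: 2.0
```

move_arm --increments '[{"xyz":[-4,0,0],"roll":0,"grip":0},{"xyz":[-5,0,0],"roll":0,"grip":0},{"xyz":[-5,0,0],"roll":0,"grip":0},{"xyz":[-4,0,0],"roll":0,"grip":0},{"xyz":[0,0,0],"roll":0,"grip":0}]'

```text
time_s: 5.83
position: [0.6367, -0.0651, 0.0484]
tcp_rot: [[-0.041, 0.999, -0.0], [0.999, 0.041, 0.0], [0.0, -0.0, -1.0]]
force: [-1.1, 1.8, 5.0]
opening: 0.007
grasp_force: 2.1
```

```bash
python3 - <<'E'
from h import *
im,d=bot.capture("scene")
a=im[170:245,210:310,::-1].copy(); a=cv2.resize(a,(800,600),interpolation=cv2.INTER_CUBIC)
cv2.imwrite("pics/c3.png",a)
E
```

```text
(no output)
```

View pics/c3.png

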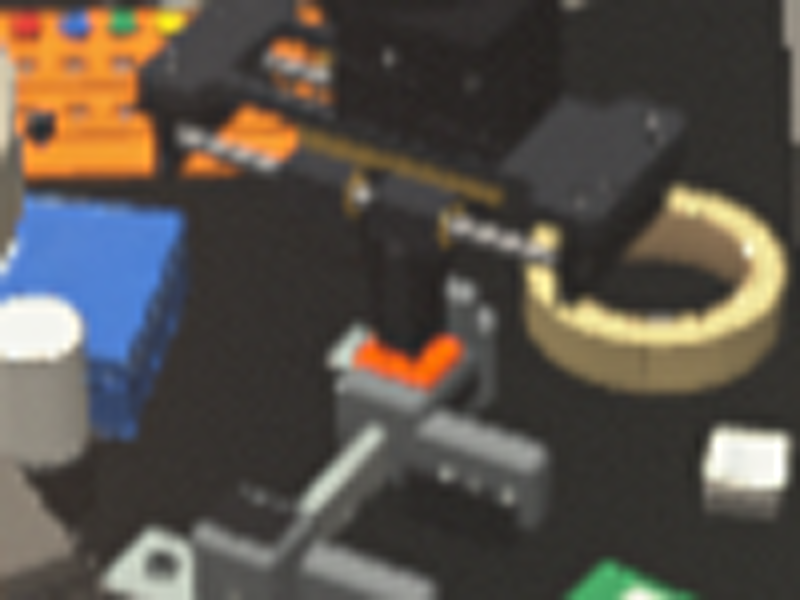

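The picture shows the finger on the orange release (410,350), and the jaw has moved back (arm now at (490,450)). Still a little short of the end stop; continue.

move_arm --increments '[{"xyz":[-3,0,0],"roll":0,"grip":0},{"xyz":[-2,0,0],"roll":0,"grip":0},{"xyz":[-1.5,0,0],"roll":0,"grip":0},{"xyz":[-1,0,0],"roll":0,"grip":0}]'

```text
time_s: 6.22
position: [0.637, -0.0718, 0.0483]
tcp_rot: [[-0.04, 0.999, -0.0], [0.999, 0.04, 0.001], [0.001, -0.0, -1.0]]
force: [0.9, 8.0, 5.8]
opening: 0.001
grasp_force: 4.6
```

move_arm --increments '[{"xyz":[-1,0,0],"roll":0,"grip":0},{"xyz":[-1,0,0],"roll":0,"grip":0},{"xyz":[0,0,0],"roll":0,"grip":0},{"xyz":[0,0,0],"roll":0,"grip":0}]'

```text
time_s: 6.55
position: [0.637, -0.0718, 0.0484]
tcp_rot: [[-0.04, 0.999, -0.0], [0.999, 0.04, 0.004], [0.004, -0.0, -1.0]]
force: [-0.1, 10.9, 5.4]
opening: 0.006
grasp_force: 6.0
```

move_arm --increments '[{"xyz":[1,0,-6],"roll":0,"grip":0},{"xyz":[1,0,-15],"roll":0,"grip":0},{"xyz":[2,0,-20],"roll":0,"grip":0},{"xyz":[10,-25,0],"roll":0,"grip":0},{"xyz":[10,-30,0],"roll":0,"grip":0}]'

```text
time_s: 6.97
position: [0.5843, -0.0549, 0.0902]
tcp_rot: [[-0.042, 0.999, 0.007], [0.999, 0.042, -0.004], [-0.004, 0.007, -1.0]]
force: [-0.6, 0.4, 0.3]
opening: 0.003
grasp_force: 0.0
```

move_arm --increments '[{"xyz":[10,-30,0],"roll":0,"grip":0},{"xyz":[0,-30,0],"roll":0,"grip":0},{"xyz":[0,-25,0],"roll":0,"grip":0},{"xyz":[0,0,10],"roll":0,"grip":0},{"xyz":[0,0,0],"roll":0,"grip":0}]'

```text
time_s: 7.38
position: [0.4941, -0.0468, 0.0781]
tcp_rot: [[-0.041, 0.999, -0.003], [0.999, 0.041, -0.0], [-0.0, -0.003, -1.0]]
force: [-0.1, 0.5, 0.5]
opening: 0.001
grasp_force: 0.0
```

```bash
python3 st.py; python3 - <<'E'
from h import *
import meas
im,d=bot.capture("scene"); meas.meas("scene",im,d)
a=im[170:260,210:330,::-1].copy(); a=cv2.resize(a,(800,600),interpolation=cv2.INTER_CUBIC)
cv2.imwrite("pics/c4.png",a)
E
```

```text
t 7.3833 pos [ 0.4941 -0.0468  0.0781] clamp xy mm [-141.4  -67.8] head err rad -0.0015 F [-0.1  0.5  0.5]
scene release 81 mean [ 0.6312 -0.0606] z 0.0496 rect [632.2 -60.6] [35.9 33.1] 0.9
scene mailer 337 mean [ 0.4871 -0.0034] z 0.0116 rect [486.7  -3.4] [46.2 89.6] 86.7
```

View pics/c4.png

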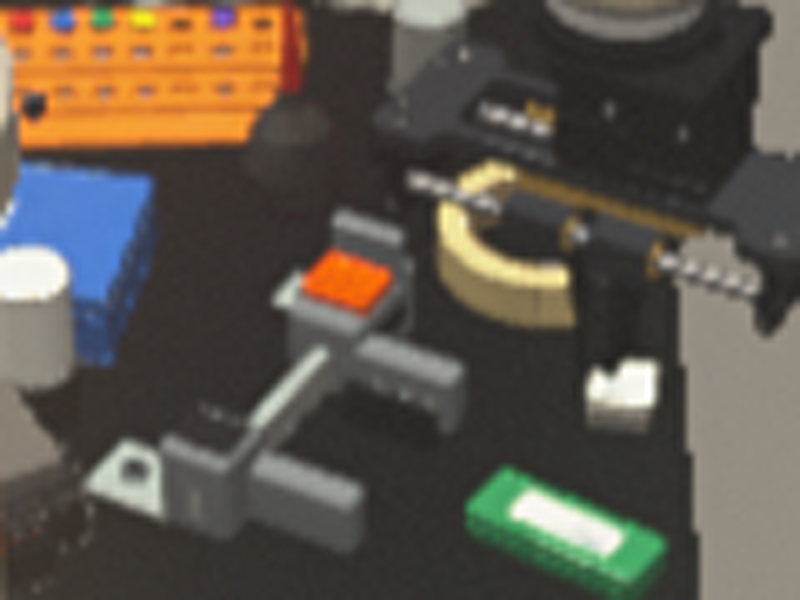

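The jaw is locked fully back (release at (348,280)), with the mailer untouched at (565,525) and the finger above its far (-y) side. Descend.

move_arm --increments '[{"xyz":[0,0,20],"roll":0,"grip":0},{"xyz":[0,0,20],"roll":0,"grip":0},{"xyz":[0,0,18],"roll":0,"grip":0},{"xyz":[0,0,10],"roll":0,"grip":0},{"xyz":[0,0,0],"roll":0,"grip":0}]'

```text
time_s: 7.85
position: [0.4962, -0.0465, 0.0093]
tcp_rot: [[-0.041, 0.999, -0.002], [0.999, 0.041, 0.0], [0.0, -0.002, -1.0]]
force: [-0.5, 0.0, 0.3]
opening: 0.006
grasp_force: 0.0
```

```bash
python3 st.py
```

```text
t 7.85 pos [ 0.4962 -0.0465  0.0093] clamp xy mm [-139.3  -67.6] head err rad -0.0011 F [-0.5  0.   0.3]
```

move_arm --increments '[{"xyz":[4,0,2],"roll":0,"grip":0},{"xyz":[4,0,0],"roll":0,"grip":0},{"xyz":[4,0,0],"roll":0,"grip":0},{"xyz":[4,0,0],"roll":0,"grip":0},{"xyz":[3,0,0],"roll":0,"grip":0}]'

```text
time_s: 8.27
position: [0.4955, -0.0266, 0.01]
tcp_rot: [[-0.042, 0.999, 0.001], [0.999, 0.042, -0.0], [-0.0, 0.001, -1.0]]
force: [1.0, 0.2, 0.4]
opening: 0.004
grasp_force: 0.2
```

```bash
python3 st.py; python3 - <<'E'
from h import *
import meas
im,d=bot.capture("scene"); meas.meas("scene",im,d)
E
python3 st.py
```

```text
t 8.2667 pos [ 0.4955 -0.0266  0.01  ] clamp xy mm [-139.2  -47.7] head err rad -0.0007 F [1.  0.2 0.4]
scene release 38 mean [ 0.6402 -0.0593] z 0.0498 rect [640.7 -58.3] [17.5 34.7] 18.1
scene mailer 344 mean [0.4844 0.0079] z 0.0114 rect [485.6   7.9] [88.6 47. ] 2.9
t 8.3167 pos [ 0.4952 -0.0262  0.0099] clamp xy mm [-139.4  -47.3] head err rad -0.0004 F [ 0.2 -0.  -0.7]
```

move_arm --increments '[{"xyz":[-8,0,0],"roll":0,"grip":0},{"xyz":[-4,0,-20],"roll":0,"grip":0},{"xyz":[0,-15,-15],"roll":0,"grip":0},{"xyz":[10,-30,0],"roll":0,"grip":0},{"xyz":[13,-28,0],"roll":0,"grip":0}]'

```text
time_s: 8.73
position: [0.4231, -0.0206, 0.0453]
tcp_rot: [[-0.04, 0.999, 0.005], [0.999, 0.04, -0.002], [-0.002, 0.005, -1.0]]
force: [0.2, 0.3, -0.3]
opening: 0.007
grasp_force: 0.0
```

move_arm --increments '[{"xyz":[14,0,0],"roll":0,"grip":0},{"xyz":[0,0,15],"roll":0,"grip":0},{"xyz":[0,0,15],"roll":0,"grip":0},{"xyz":[0,0,0],"roll":0,"grip":0}]'

```text
time_s: 9.07
position: [0.4206, -0.0053, 0.0131]
tcp_rot: [[-0.041, 0.999, -0.002], [0.999, 0.041, 0.0], [0.001, -0.002, -1.0]]
force: [1.2, -0.4, 0.8]
opening: 0.007
grasp_force: 0.0
```

```bash
python3 st.py; python3 - <<'E'
from h import *
im,d=bot.capture("scene"); np.savez("pics/s5.npz",im=im,d=d)
a=im[190:280,240:360,::-1].copy(); a=cv2.resize(a,(800,600),interpolation=cv2.INTER_CUBIC)
c=np.array([.6325,.027]); al=.0424; ex=np.array([np.cos(al),np.sin(al)]); ey=np.array([-np.sin(al),np.cos(al)])
K,R,t=cam("scene")
pr=[]
for x,y in((-183,-38),(-183,-6),(-99,-6),(-99,-38)):
    q=K@(R@np.r_[c+x/1000*ex+y/1000*ey,.014]+t); pr.append((q[:2]/q[2]-[240,190]+.5)*800/120)
cv2.polylines(a,[np.int32(pr)],True,(0,0,255),1)
cv2.imwrite("pics/c5.png",a)
E
```

```text
t 9.0667 pos [ 0.4206 -0.0053  0.0131] clamp xy mm [-213.1  -23.3] head err rad -0.0014 F [ 1.2 -0.4  0.8]
```

View pics/c5.png

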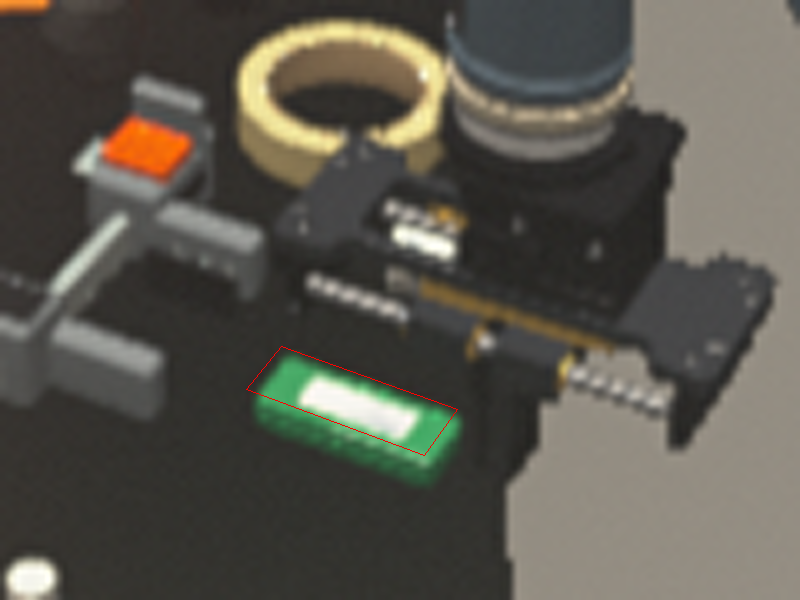

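The projected outline (red, centre (350,400)) parallels the mailer with the usual 1 px camera offset; it is lined up with the throat. Push endwise.

move_arm --increments '[{"xyz":[1,2,5],"roll":0,"grip":0},{"xyz":[0,5,2],"roll":0,"grip":0},{"xyz":[0,7,0],"roll":0,"grip":0},{"xyz":[0,8,0],"roll":0,"grip":0},{"xyz":[0,8,0],"roll":0,"grip":0}]'

```text
time_s: 9.53
position: [0.4525, -0.003, 0.0076]
tcp_rot: [[-0.041, 0.999, 0.001], [0.999, 0.041, -0.0], [-0.0, 0.001, -1.0]]
force: [0.8, -0.8, 0.5]
opening: 0.005
grasp_force: 0.1
```

move_arm --increments '[{"xyz":[0,8,0],"roll":0,"grip":0},{"xyz":[0,8,0],"roll":0,"grip":0},{"xyz":[0,8,0],"roll":0,"grip":0},{"xyz":[0,6,0],"roll":0,"grip":0},{"xyz":[0,4,0],"roll":0,"grip":0}]'

```text
time_s: 9.95
position: [0.4863, -0.0015, 0.0073]
tcp_rot: [[-0.041, 0.999, 0.001], [0.999, 0.041, -0.0], [-0.0, 0.001, -1.0]]
force: [-0.9, -0.5, 0.2]
opening: 0.008
grasp_force: 0.2
```

```bash
python3 st.py; python3 - <<'E'
from h import *
im,d=bot.capture("scene"); np.savez("pics/s6.npz",im=im,d=d)
a=im[190:280,220:340,::-1].copy(); a=cv2.resize(a,(800,600),interpolation=cv2.INTER_CUBIC)
cv2.imwrite("pics/c6.png",a)
E
```

```text
t 9.95 pos [ 0.4863 -0.0015  0.0073] clamp xy mm [-147.3  -22.3] head err rad -0.0011 F [-0.9 -0.5  0.2]
```

View pics/c6.png

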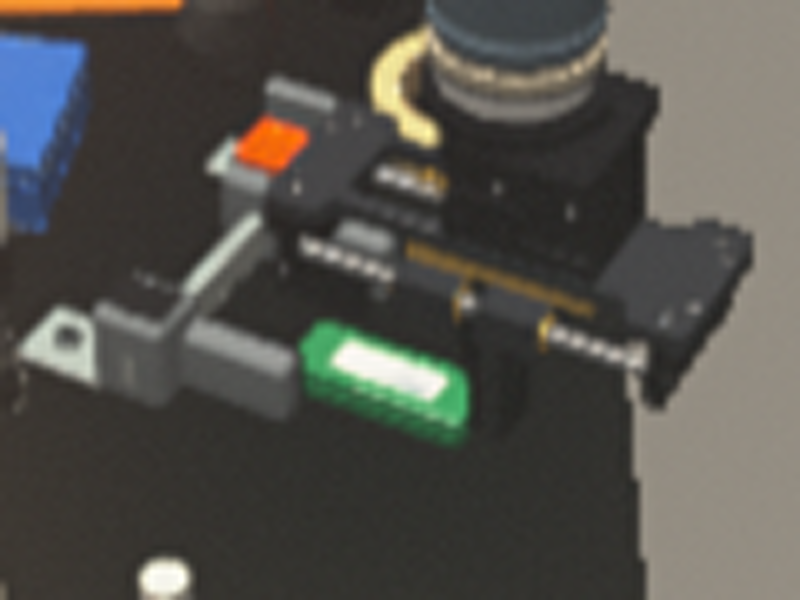

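The mailer's front (300,355) has already disappeared behind the fixed jaw's end, so it is entering the throat, without force. Continue.

move_arm --increments '[{"xyz":[0,6,0],"roll":0,"grip":0},{"xyz":[0,7,0],"roll":0,"grip":0},{"xyz":[0,7,0],"roll":0,"grip":0},{"xyz":[0,7,0],"roll":0,"grip":0},{"xyz":[0,5,0],"roll":0,"grip":0}]'

```text
time_s: 10.42
position: [0.5184, -0.0003, 0.0073]
tcp_rot: [[-0.041, 0.999, 0.001], [0.999, 0.041, -0.0], [-0.0, 0.001, -1.0]]
force: [-0.1, 0.4, 0.8]
opening: 0.008
grasp_force: 0.2
```

move_arm --increments '[{"xyz":[0,4,0],"roll":0,"grip":0},{"xyz":[0,2,0],"roll":0,"grip":0},{"xyz":[0,2,0],"roll":0,"grip":0},{"xyz":[0,0,0],"roll":0,"grip":0}]'

```text
time_s: 10.75
position: [0.5253, 0.0001, 0.0072]
tcp_rot: [[-0.041, 0.999, 0.0], [0.999, 0.041, -0.0], [-0.0, 0.0, -1.0]]
force: [0.3, 1.0, -0.8]
opening: 0.002
grasp_force: 0.0
```

```bash
python3 st.py
```

```text
t 10.75 pos [5.253e-01 1.000e-04 7.200e-03] clamp xy mm [-108.3  -22.3] head err rad -0.0014 F [ 0.3  1.  -0.8]
```

move_arm --increments '[{"xyz":[0,2,0],"roll":0,"grip":0},{"xyz":[0,2,0],"roll":0,"grip":0},{"xyz":[0,1,0],"roll":0,"grip":0},{"xyz":[0,0,0],"roll":0,"grip":0}]'

```text
time_s: 11.08
position: [0.5304, 0.0003, 0.0073]
tcp_rot: [[-0.041, 0.999, 0.001], [0.999, 0.041, -0.0], [-0.0, 0.001, -1.0]]
force: [0.0, -0.5, 0.6]
opening: 0.002
grasp_force: 0.0
```

move_arm --increments '[{"xyz":[0,1.5,0],"roll":0,"grip":0},{"xyz":[0,1.5,0],"roll":0,"grip":0},{"xyz":[0,1,0],"roll":0,"grip":0},{"xyz":[0,0,0],"roll":0,"grip":0}]'

```text
time_s: 11.42
position: [0.5344, 0.0005, 0.0073]
tcp_rot: [[-0.041, 0.999, 0.001], [0.999, 0.041, -0.0], [-0.0, 0.001, -1.0]]
force: [-0.1, -0.1, 0.7]
opening: 0.003
grasp_force: 0.0
```

move_arm --increments '[{"xyz":[0,1.5,0],"roll":0,"grip":0},{"xyz":[0,1.5,0],"roll":0,"grip":0},{"xyz":[0,1,0],"roll":0,"grip":0},{"xyz":[0,0,0],"roll":0,"grip":0}]'

```text
time_s: 11.75
position: [0.5351, 0.0009, 0.007]
tcp_rot: [[-0.042, 0.999, -0.006], [0.999, 0.042, 0.001], [0.001, -0.006, -1.0]]
force: [-4.9, -2.3, 2.8]
opening: 0.005
grasp_force: 2.6
```

```bash
python3 - <<'E'
from h import *
im,d=bot.capture("scene"); np.savez("pics/s7.npz",im=im,d=d)
a=im[195:255,230:310,::-1].copy(); a=cv2.resize(a,(800,600),interpolation=cv2.INTER_CUBIC)
c=np.array([.6325,.027]); al=.0424; ex=np.array([np.cos(al),np.sin(al)]); ey=np.array([-np.sin(al),np.cos(al)])
K,R,t=cam("scene"); p=bot.read_state()["position"]; x0=1000*((p[:2]-c)@ex)
def pr(x,y,z):
    q=K@(R@np.r_[c+x/1000*ex+y/1000*ey,z]+t); return tuple(int(i) for i in (q[:2]/q[2]-[230,195]+.5)*10)
cv2.polylines(a,[np.int32([pr(-88,-38,.014),pr(-88,-6,.014),pr(-4,-6,.014),pr(-4,-38,.014)])],True,(0,0,255),1)
cv2.circle(a,pr(x0,-22,.007),3,(255,255,0),-1); print(x0)
cv2.imwrite("pics/c7.png",a)
E
```

```text
-98.40085315670463
```

View pics/c7.png

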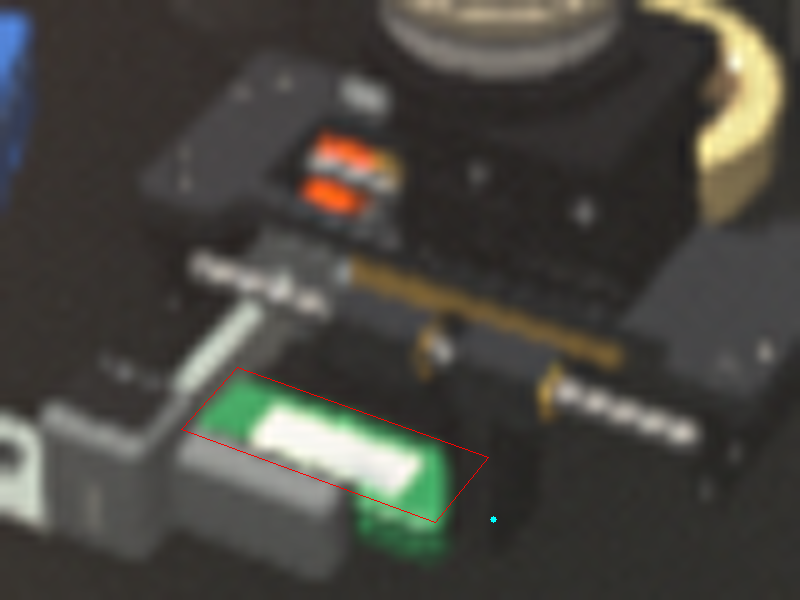

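The mailer's left end is at the bar (235,370) behind the fixed jaw, its right end (445,500) at the finger; contact force confirms it's seated. Back off, rise, and go behind the thumb rest.

move_arm --increments '[{"xyz":[0,-8,0],"roll":0,"grip":0},{"xyz":[0,-4,-20],"roll":0,"grip":0},{"xyz":[0,0,-35],"roll":0,"grip":0},{"xyz":[-20,0,-30],"roll":0,"grip":0},{"xyz":[-25,25,-10],"roll":0,"grip":0}]'

```text
time_s: 12.22
position: [0.5492, -0.0419, 0.1052]
tcp_rot: [[-0.044, 0.999, -0.002], [0.999, 0.044, 0.001], [0.001, -0.002, -1.0]]
force: [-0.5, 0.8, 0.1]
opening: 0.004
grasp_force: 0.0
```

move_arm --increments '[{"xyz":[-25,25,0],"roll":0,"grip":0},{"xyz":[-25,25,0],"roll":0,"grip":0},{"xyz":[-16,25,0],"roll":0,"grip":0},{"xyz":[0,8,0],"roll":0,"grip":0},{"xyz":[0,0,0],"roll":0,"grip":0}]'

```text
time_s: 12.63
position: [0.641, -0.1076, 0.1023]
tcp_rot: [[-0.04, 0.999, 0.004], [0.999, 0.04, -0.001], [-0.001, 0.004, -1.0]]
force: [0.6, -0.3, 0.4]
opening: 0.006
grasp_force: 0.0
```

```bash
python3 st.py
```

```text
t 12.6333 pos [ 0.641  -0.1076  0.1023] clamp xy mm [   2.8 -134.8] head err rad -0.0029 F [ 0.6 -0.3  0.4]
```

move_arm --increments '[{"xyz":[1,-2,12],"roll":0,"grip":0},{"xyz":[0,-1,14],"roll":0,"grip":0},{"xyz":[0,0,12],"roll":0,"grip":0},{"xyz":[0,0,8],"roll":0,"grip":0},{"xyz":[0,0,0],"roll":0,"grip":0}]'

```text
time_s: 13.05
position: [0.6332, -0.1042, 0.054]
tcp_rot: [[-0.042, 0.999, -0.005], [0.999, 0.042, 0.002], [0.002, -0.005, -1.0]]
force: [0.2, 0.5, -0.0]
opening: 0.007
grasp_force: 0.0
```

```bash
python3 st.py; python3 - <<'E'
from h import *
import meas
im,d=bot.capture("scene"); meas.meas("scene",im,d)
E
```

```text
t 13.05 pos [ 0.6332 -0.1042  0.054 ] clamp xy mm [  -4.9 -131.1] head err rad -0.0008 F [ 0.2  0.5 -0. ]
scene release 79 mean [ 0.6308 -0.0603] z 0.0498 rect [632.3 -60.6] [33.3 35.7] 89.9
scene mailer 180 mean [0.5721 0.0066] z 0.0118 rect [582.   9.] [45.5 90. ] 87.0
```

move_arm --increments '[{"xyz":[2,2,0],"roll":0,"grip":0},{"xyz":[2,2,0],"roll":0,"grip":0},{"xyz":[2,0,0],"roll":0,"grip":0},{"xyz":[2,0,0],"roll":0,"grip":0},{"xyz":[0,0,0],"roll":0,"grip":0}]'

```text
time_s: 13.52
position: [0.6385, -0.098, 0.0566]
tcp_rot: [[-0.041, 0.999, -0.001], [0.999, 0.041, -0.001], [-0.001, -0.001, -1.0]]
force: [-1.9, -3.9, -0.7]
opening: 0.007
grasp_force: 2.0
```

```bash
python3 st.py; python3 - <<'E'
from h import *
import meas
im,d=bot.capture("scene"); meas.meas("scene",im,d)
E
```

```text
t 13.5167 pos [ 0.6385 -0.098   0.0566] clamp xy mm [   0.7 -125.2] head err rad -0.0009 F [-1.9 -3.9 -0.7]
scene release 86 mean [ 0.6317 -0.0571] z 0.0514 rect [632.2 -57.1] [36.1 34.2] 2.7
scene mailer 179 mean [0.5723 0.0066] z 0.0116 rect [582.   9.] [45.5 90. ] 87.0
```

move_arm --increments '[{"xyz":[3,0,1],"roll":0,"grip":0},{"xyz":[4,0,0],"roll":0,"grip":0},{"xyz":[4,0,0],"roll":0,"grip":0},{"xyz":[4,0,0],"roll":0,"grip":0},{"xyz":[2,0,0],"roll":0,"grip":0}]'

```text
time_s: 13.98
position: [0.6387, -0.0851, 0.0564]
tcp_rot: [[-0.044, 0.999, 0.001], [0.999, 0.044, -0.008], [-0.008, 0.001, -1.0]]
force: [-4.5, -15.3, 0.9]
opening: 0.006
grasp_force: 8.6
```

```bash
python3 st.py; python3 - <<'E'
from h import *
import meas
im,d=bot.capture("scene"); meas.meas("scene",im,d)
E
```

```text
t 13.9833 pos [ 0.6387 -0.0851  0.0564] clamp xy mm [   1.4 -112.2] head err rad 0.0015 F [ -4.5 -15.3   0.9]
scene release 80 mean [ 0.6302 -0.0429] z 0.05 rect [630.5 -43.1] [33.1 33.7] 3.4
scene mailer 178 mean [0.572  0.0066] z 0.012 rect [581.9  11.1] [89.2 45.3] 1.4
```

move_arm --increments '[{"xyz":[1.5,0,0],"roll":0,"grip":0},{"xyz":[1.5,0,0],"roll":0,"grip":0},{"xyz":[1.5,0,0],"roll":0,"grip":0},{"xyz":[1.5,0,0],"roll":0,"grip":0},{"xyz":[0,0,0],"roll":0,"grip":0}]'

```text
time_s: 14.45
position: [0.6384, -0.0767, 0.0563]
tcp_rot: [[-0.042, 0.999, 0.001], [0.999, 0.042, -0.004], [-0.004, 0.001, -1.0]]
force: [-3.1, -7.0, 1.4]
opening: 0.003
grasp_force: 4.0
```

```bash
python3 st.py; python3 - <<'E'
from h import *
import meas
im,d=bot.capture("scene"); meas.meas("scene",im,d)
E
```

```text
t 14.45 pos [ 0.6384 -0.0767  0.0563] clamp xy mm [   1.5 -103.8] head err rad 0.0 F [-3.1 -7.   1.4]
scene release 81 mean [ 0.6303 -0.0341] z 0.0502 rect [629.9 -34.7] [35.5 33.4] 3.0
scene mailer 170 mean [0.5709 0.01  ] z 0.0123 rect [582.1  15.6] [88.4 46.5] 1.5
```

move_arm --increments '[{"xyz":[1.5,0,0],"roll":0,"grip":0},{"xyz":[1.5,0,0],"roll":0,"grip":0},{"xyz":[1,0,0],"roll":0,"grip":0},{"xyz":[0,0,0],"roll":0,"grip":0},{"xyz":[0,0,0],"roll":0,"grip":0}]'

```text
time_s: 14.92
position: [0.6382, -0.073, 0.0563]
tcp_rot: [[-0.042, 0.999, 0.001], [0.999, 0.042, -0.004], [-0.004, 0.001, -1.0]]
force: [-3.5, -8.1, 2.0]
opening: 0.006
grasp_force: 4.2
```

```bash
python3 st.py; python3 - <<'E'
from h import *
import meas
im,d=bot.capture("scene"); meas.meas("scene",im,d)
E
```

```text
t 14.9167 pos [ 0.6382 -0.073   0.0563] clamp xy mm [   1.5 -100.2] head err rad -0.0002 F [-3.5 -8.1  2. ]
scene release 85 mean [ 0.6311 -0.0314] z 0.0513 rect [632.  -31.6] [33.9 35.1] 89.9
scene mailer 170 mean [0.5705 0.0101] z 0.012 rect [581.7  15.6] [89.2 46.5] 1.5
```

move_arm --increments '[{"xyz":[1,0,0],"roll":0,"grip":0},{"xyz":[1,0,0],"roll":0,"grip":0},{"xyz":[1,0,0],"roll":0,"grip":0},{"xyz":[0,0,0],"roll":0,"grip":0},{"xyz":[0,0,0],"roll":0,"grip":0}]'

```text
time_s: 15.38
position: [0.6382, -0.0716, 0.0564]
tcp_rot: [[-0.043, 0.999, 0.001], [0.999, 0.043, -0.007], [-0.007, 0.001, -1.0]]
force: [-3.5, -13.1, 0.6]
opening: 0.006
grasp_force: 6.2
```

```bash
python3 st.py; python3 - <<'E'
from h import *
import meas
im,d=bot.capture("scene"); meas.meas("scene",im,d)
E
```

```text
t 15.3833 pos [ 0.6382 -0.0716  0.0564] clamp xy mm [  1.5 -98.7] head err rad 0.0005 F [ -3.5 -13.1   0.6]
scene release 78 mean [ 0.6304 -0.029 ] z 0.0504 rect [631.9 -29.2] [32.5 35.3] 89.1
scene mailer 168 mean [0.5708 0.0099] z 0.0119 rect [582.1  14.1] [45.7 88.9] 89.5
```

move_arm --increments '[{"xyz":[1,0,0],"roll":0,"grip":0},{"xyz":[1,0,0],"roll":0,"grip":0},{"xyz":[0,0,0],"roll":0,"grip":0},{"xyz":[0,0,0],"roll":0,"grip":0}]'

```text
time_s: 15.77
position: [0.6382, -0.071, 0.0564]
tcp_rot: [[-0.044, 0.999, 0.001], [0.999, 0.044, -0.009], [-0.009, 0.001, -1.0]]
force: [-4.6, -16.9, 0.7]
opening: 0.005
grasp_force: 8.0
```

```bash
python3 st.py
```

```text
t 15.7667 pos [ 0.6382 -0.071   0.0564] clamp xy mm [  1.6 -98.2] head err rad 0.0012 F [ -4.6 -16.9   0.7]
```

move_arm --increments '[{"xyz":[1,0,0],"roll":0,"grip":0},{"xyz":[0.7,0,0],"roll":0,"grip":0},{"xyz":[0,0,0],"roll":0,"grip":0},{"xyz":[0,0,0],"roll":0,"grip":0}]'

```text
time_s: 16.1
position: [0.6383, -0.0709, 0.0564]
tcp_rot: [[-0.044, 0.999, 0.001], [0.999, 0.044, -0.011], [-0.011, 0.001, -1.0]]
force: [-5.1, -19.4, 0.7]
opening: 0.004
grasp_force: 9.9
```

```bash
python3 st.py; python3 - <<'E'
from h import *
import meas
im,d=bot.capture("scene"); meas.meas("scene",im,d)
E
```

```text
t 16.1 pos [ 0.6383 -0.0709  0.0564] clamp xy mm [  1.6 -98.1] head err rad 0.0017 F [ -5.1 -19.4   0.7]
scene release 82 mean [ 0.6299 -0.0278] z 0.0499 rect [631.  -28.4] [37.6 31.8] 3.6
scene mailer 169 mean [0.5707 0.01  ] z 0.0119 rect [582.1  15.6] [88.4 46.5] 1.5
```

Stiff at 19 N: pad is at its limit. Back off and rise.

move_arm --increments '[{"xyz":[-4,0,0],"roll":0,"grip":0},{"xyz":[-5,0,0],"roll":0,"grip":0},{"xyz":[-8,0,0],"roll":0,"grip":0},{"xyz":[0,0,-25],"roll":0,"grip":0},{"xyz":[0,0,-35],"roll":0,"grip":0}]'

```text
time_s: 16.57
position: [0.6364, -0.0797, 0.1127]
tcp_rot: [[-0.04, 0.999, -0.006], [0.999, 0.04, 0.003], [0.004, -0.006, -1.0]]
force: [-0.9, -1.5, 0.1]
opening: 0.008
grasp_force: 0.0
```

move_arm --increments '[{"xyz":[0,-20,-20],"roll":0,"grip":0},{"xyz":[0,-40,0],"roll":0,"grip":0},{"xyz":[0,-40,0],"roll":0,"grip":0},{"xyz":[0,-20,0],"roll":0,"grip":0},{"xyz":[0,0,0],"roll":0,"grip":0}]'

```text
time_s: 16.98
position: [0.5132, -0.0836, 0.1355]
tcp_rot: [[-0.04, 0.999, -0.005], [0.999, 0.04, 0.003], [0.003, -0.005, -1.0]]
force: [-0.4, -0.4, 0.1]
opening: 0.007
grasp_force: 0.0
```

```bash
python3 st.py; python3 - <<'E'
from h import *
import meas
im,d=bot.capture("scene"); meas.meas("scene",im,d)
a=im[195:255,230:310,::-1].copy(); cv2.imwrite("pics/c8.png",cv2.resize(a,(800,600),interpolation=cv2.INTER_CUBIC))
E
```

```text
t 16.9833 pos [ 0.5132 -0.0836  0.1355] clamp xy mm [-123.9 -105.4] head err rad -0.0021 F [-0.4 -0.4  0.1]
scene release 85 mean [ 0.6311 -0.0314] z 0.0516 rect [632.  -31.6] [33.9 35.1] 89.9
scene mailer 168 mean [0.5705 0.0102] z 0.0122 rect [581.7  15.6] [89.2 46.5] 1.5
```

View pics/c8.png

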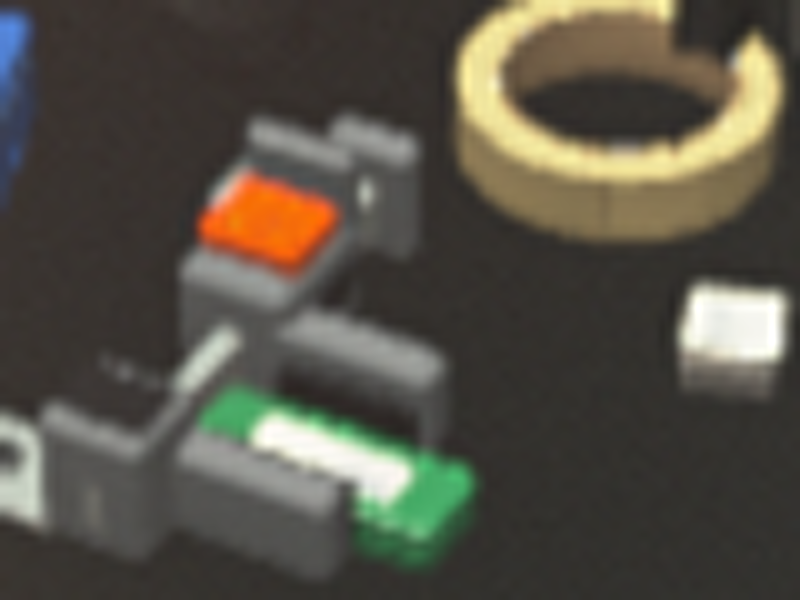

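The mailer lies between the jaws with its left end near the bar (225,410), parallel to them. The sliding jaw holds at about 26 mm and the release is up.

```bash
python3 -c "
from rig import bot
print(bot.hand_in())"
```

```text
the job is handed in; nothing more can be done
None
```

The mailer is clamped against the bar and the fixed jaw. The ratchet holds the sliding jaw at about 26 mm, estimated from the camera, and the release is up. I handed the job in at about 17 s; no verdict came back.

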